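# Free a seized glass stopper and stand it in the parts box

## Robot

A 6-joint arm with a two-finger parallel gripper is mounted at the origin on a cart in front of the work surface, level with it; the furniture and walls round the work are solid. World frame = base frame: x ahead of the robot, y to its left, z up, the work surface at z = 0. Lengths are in mm, angles in rad, forces in N, time in s.
With the tool pointing down it reaches from about 250 to 725 mm from the base axis. Payload 4 kg.
Tool frame: the origin (TCP) lies midway between the tips of the shut fingers; the grasp point (between the pads) lies 19 mm behind it; y points along the fingers, z is the direction in which the jaws open and shut, and the axes are right-handed (so a half turn about y gives the same grasp; the last joint's range is limited). The gripper opens to 85 mm and grips with 20 to 120 N. Pads are 22 mm wide; open, the fingers measure 114 mm over their backs; the gripper's body (76 mm by 85 mm) begins 54 mm behind the grasp point. The pads swing forward as they close: fully open they stand 13 mm farther back than shut.
Start: joints at [1.155, 0.241, 0.005, 1.335, 0, 1.571], TCP at [201.959, 457.397, 231.306] pointing down, gripper open.
Joint ranges: [-2.72, 2.72], [-1.05, 1.87], [-1.09, 1.28], [-1.99, 2.15], [-1.42, 1.44], [-3.14, 3.14]. Speed limits (rad/s): [2.79, 2.79, 3.14, 3.14, 3.14, 3.14].

## Interface

Orientations are given as a unit quaternion [w, x, y, z].
In Python, from rig import * gives the robot as it stands.
- The arm moves only by the tool step_arm, never from a script. Its argument "targets" is text: rows parted by semicolons, each of 7 numbers parted by spaces: the shift along the tool's x, y, z in m, then the turn, a rotation vector about the tool's x, y, z in rad, then the finger opening in m, from 0 to 0.0854. In form: dx dy dz wx wy wz jaw; .... A call has 1 to 12 rows; each row is the pose to reach, as a shift and turn from the pose measured when the call began, along the tool's axes at that moment; what a row does not reach only later rows make up. A row lasts 1/12 s, in which the tool goes at most 41.7 mm and 7.16 degrees, less where a joint would pass 70% of its speed; a pose out of reach is approached as far as the arm can. A call with a gripper value outside its range is refused whole. The fingers move at their own pace and stop on an object; the grip force is fixed at half the most. Time passes only in rows, so rows that repeat a pose let the fingers close. It gives the time, the measured TCP pose, the force and the opening at its end, in the units of the state.
- get_state(): the state, without advancing time (a new reading comes with each control period).
- grab_frame(name): name is "side" or "top" or "wrist"; returns (picture, depth): 400x640x3 uint8, red, green, blue; 400x640 float32, mm along the optical axis (not along the pixel's ray), 0 where there is no reading.
- camera_model(name): a dict with "fx", "fy", "cx", "cy" (pixels), "D" ([k1, k2, p1, p2, k3] as OpenCV has them; the pictures are not rectified), "position" and "rotation" of the camera in the world. Camera axes: x right, y down, z forward; pixel columns grow to the right and rows downward; lengths in mm; the calibration is good to about 2 mm. A picture is of the moment at which its call begins: read the wrist's pose just before it. camera_model takes no time and is no camera call; for the wrist camera it gives the pose at the moment of the call.
- job_done(): hands the job in, once; it reports no verdict.
The state is a dict: "clock": time; "qpos": joint angles; "dq": joint speeds; "joint_torque": joint torques, N m; "position": TCP position; "eef_rot": TCP orientation; "contact_force": force on the tool from outside, world axes, zero at the start; "ft_torque": the same for the moment, N m; "opening": finger opening in mm.
Only numpy, scipy, OpenCV 4.12 (cv2) and the standard library are available. Lean on these libraries where they do the work, as an engineer would, in place of code of your own. Each camera call takes 0.05 s, during which the arm holds its last target.

## Task

The glass stopper of the square bottle has seized in the neck. Slide the frosted lid of the white parts box right open by pressing on its top, and work the stopper out by twisting it back and forth, well to both sides of where it sits, while you ease it up, so that the bottle is never lifted out of its carrier. Stand the stopper upright on its foot inside the open box and leave everything else where it is.

Things in the scene. Friction and masses are not known exactly. Their poses are not given: they have to be found in the camera images.
- bottle: The square amber glass bottle with the seized stopper, loose, 0.42 to 0.58 kg: body 60 x 60 mm, 72 mm tall, shoulder to 88 mm, round neck 38 mm across. Origin at the centre of its underside, z up, x and y square to its sides. It has about 2 mm of play on each side in its compartment, which stops it from turning by more than 0.1 rad; only its weight (4 to 6 N) holds it down.
- bottle_mouth (a point): Centre of the bottle's mouth, level with its rim (43 mm across), 118 mm above the bottle's underside. The ground plug has seized in here: straight up it holds with about 20 N, so a plain pull lifts the bottle. While it is being turned it can be drawn up with little force: 1.5 to 2 mm of rise per radian of turning is easy, over 4 mm per radian lifts the bottle.
- stopper: The clear glass stopper, loose, 60 g, 66 mm tall: a round ground plug (28 mm across, 28 mm long), above it a round collar (38 mm across, 4 mm thick, its underside on the bottle's rim at the start), above that a flat-sided upright grip. Origin at the centre of its flat foot, z up. Once it has risen about 10 mm it is free; its foot clears the bottle's rim at 28 mm.
- stopper_head (a point): Centre of the stopper's flat-sided grip, 49 mm above its foot. The grip is 30 mm wide (along x), 12 mm thick (along y) and 34 mm tall (32 to 66 mm above the foot). Take it firmly (40 N or more) across the 12 mm, fingertips 5 to 10 mm above the collar: the stopper slips round in the neck at about 0.3 N m. Its x starts within 0.1 rad of the bottle's x.
- stopper_edge (a point): Point on the edge of the stopper's grip, 15 mm along the stopper's x axis from its centre line and 49 mm above the foot; it shows how far the stopper has been turned against the bottle.
- carrier: Grey plastic bottle carrier, fixed: 72 mm (its x) by 208 mm (its y; 235 mm with the lifting lips at the ends) and 50 mm tall, with three square compartments side by side along its y axis, 68 mm apart, floor 4 mm thick. Origin at the centre of its underside. Any compartment may hold the stoppered bottle.
- box: White plastic parts box, fixed: 164 mm long (its x), 92 mm wide (its y), 36 mm tall, floor 4 mm thick, walls 4 mm, open at the top under its sliding lid. Origin at the centre of its underside; its -x end, which is lower, faces roughly towards the robot, and there the lid slides out.
- lid (a joint): Travel of the box's frosted plastic lid, m: 0 shut, 0.085 fully open, growing as it slides along the box's -x. A plate 160 x 83 x 4 mm held down in grooves of the side walls, its top 32 mm above the bench, 4 mm below the walls' lips, 78 mm of its width bare. 1.2 N of friction: press on its top with closed fingertips (5 to 10 N) and drag it. Starts 0 to 15 mm open.
- lid_ribs (a point): Middle of the ribbed patch on the lid's top, on its centre line near its +x end (38 mm towards the box's +x from the box's centre when the lid is shut); moves with the lid.
- box_floor (a point): Middle of the part of the box's floor (inner face, 4 mm above the bench) that the fully open lid leaves bare: 38 mm from the box's centre along the box's x. The bare part is 85 mm (x) by 84 mm (y).
- capped_bottle: Bystander: like the stoppered bottle, but with a low black screw cap, 98 mm tall overall; stands in another compartment. Origin at the centre of its underside.
- beaker: Bystander: small glass beaker, 56 x 62 x 62 mm, in the third compartment. Origin at the centre of its underside.
- timer: Bystander: white countdown timer, 58 x 66 x 19 mm. Origin at the centre of its underside.
- notes: Bystander: block of yellow notes, 76 x 76 x 10 mm. Origin at the centre of its underside.
- marker: Bystander: marker pen lying on the bench near the robot, 12 x 136 x 14 mm. Origin at the centre of its underside.
- syringe: Bystander: plastic syringe lying on the bench, 28 x 92 x 19 mm. Origin at the centre of its underside.

How it is judged (in metres and radians):
On the way, in this order (a step that is already met when the one before it is completed fails the run):
1. the stopper, still in the neck, has been turned anticlockwise (seen from above) to at least 0.15 rad from square with the bottle (y of stopper_edge in the frame of bottle above 0.0022 m and z of stopper in the frame of bottle below 0.108 m).
2. the stopper, still in the neck, has been turned clockwise to at least 0.15 rad from square with the bottle (y of stopper_edge in the frame of bottle below -0.0022 m and z of stopper in the frame of bottle below 0.108 m).
3. the stopper is clear of the neck and the bottle still stands in its carrier (z of stopper in the frame of bottle above 0.12 m and z of bottle in the frame of carrier below 0.01 m), for 0.1 s.
At the end, for the whole second after the job is handed in: The lid is open by at least 70 of its 85 mm; the stopper stands upright (within 0.12 rad) at rest on the box's floor inside the open part of the box; the bottle stands on the floor of its compartment (within 4 mm, upright within 0.08 rad) (value of joint lid above 0.07 m and z of stopper in the frame of box below 0.009 m and angle between stopper's own z axis and vertical below 0.12 rad and x of stopper in the frame of box between -0.02 and 0.08 m and y of stopper in the frame of box between -0.043 and 0.043 m and linear speed of stopper below 0.02 m/s and z of bottle in the frame of carrier below 0.008 m and angle between bottle's own z axis and vertical below 0.08 rad); the robot touches nothing.
It fails at once if the bottle is lifted more than 15 mm off the floor of its compartment (z of bottle in the frame of carrier above 0.019 m).
It fails at once if the capped bottle or the beaker in the carrier is moved by more than 20 mm (distance of any of capped_bottle, beaker from where it was at the start of the episode above 0.02 m).
It fails at once if the timer, the notes, the marker or the syringe is moved by more than 30 mm (distance of any of timer, notes, marker, syringe from where it was at the start of the episode above 0.03 m).
It also fails if it takes over 72 s, if anything falls off the work surface, if the arm or the gripper's body presses on something with over 40 N, if the wrist force passes 120 N, or if a joint passes its speed limit or range.

## Working session

There is one attempt and no reset: what is moved stays moved. The work goes in short steps, Python scripts to look and compute and a tool call to move; the robot and the scene stay as the last step left them, time stands still between calls to the robot, and variables do not carry over. Pictures are saved under pics/ and viewed, and the job is handed in when it is done.

Besides the shell and the picture viewer there is one more tool, called after "Emit:" as name(argument=value, ...) on one line, values as JSON. step_arm: Moves the arm, as the interface text tells. Its arguments: {"type":"object","properties":{"targets":{"type":"string"}},"required":["targets"]}

```bash
ls; mkdir -p pics; python3 - <<'E'
from rig import *
import cv2,numpy as np
s=get_state();print(s)
for n in ["side","top","wrist"]:
    m=camera_model(n);print(n,m)
    p,d=grab_frame(n);cv2.imwrite(f"pics/{n}0.png",p[:,:,::-1]);np.save(f"{n}0.npy",d);
E
```

```text
pics
{'clock': 0.0, 'qpos': array([1.15497991e+00, 2.41416684e-01, 3.73973553e-03, 1.33517939e+00,
       2.34784291e-05, 1.57084181e+00]), 'dq': array([ 0.00204685, -0.00096527,  0.00048183, -0.0015685 , -0.00059591,
        0.00058633]), 'joint_torque': array([-4.59149742e-04, -3.72319114e+01,  2.52408010e+01,  1.69328449e-02,
       -6.91414721e-05,  7.57820686e-06]), 'position': array([201.71289333, 456.83229102, 230.4170074 ]), 'eef_rot': array([-0.6911645 ,  0.69258636, -0.14613057,  0.14581369]), 'contact_force': array([-0.38144929, -0.12444673, -0.15721238]), 'ft_torque': array([-0.03747704, -0.05535149, -0.00628592]), 'opening': 85.28724525860333}
side {'fx': 361.8383847834607, 'fy': 361.8383847834607, 'cx': 315.22879421623657, 'cy': 195.68481421544476, 'D': array([0.02375493, 0.        , 0.        , 0.        , 0.        ]), 'position': array([ 274.06889859, -481.20440762,  665.06759325]), 'rotation': array([-0.41863387,  0.87809967, -0.20723884,  0.10362781])}
top {'fx': 429.21500082782757, 'fy': 429.21500082782757, 'cx': 322.80580870134867, 'cy': 196.78749726787504, 'D': array([0.03492998, 0.        , 0.        , 0.        , 0.        ]), 'position': array([489.39937104, 138.24267124, 958.77434024]), 'rotation': array([ 0.03703525, -0.70549788,  0.70584736, -0.05177485])}
wrist {'fx': 288.2142285909599, 'fy': 288.2142285909599, 'cx': 316.82292613242754, 'cy': 203.5242905403726, 'D': array([-0.03739707,  0.        ,  0.        ,  0.        ,  0.        ]), 'position': array([130.01653487, 489.91535737, 374.98193344]), 'rotation': array([0.13041139, 0.82760952, 0.53944521, 0.0839894 ])}
```

View pics/top0.png

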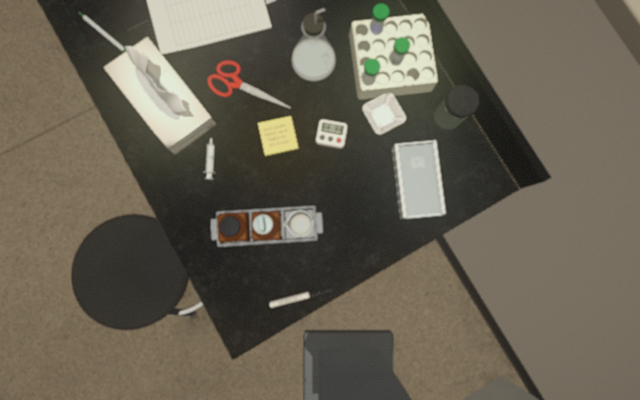

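View pics/side0.png

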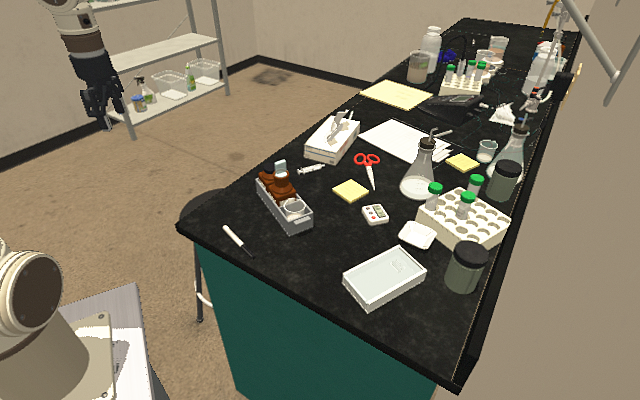

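View pics/wrist0.png

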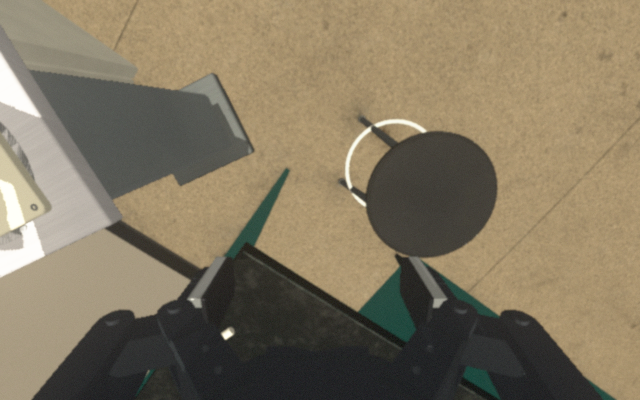

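```bash
cat > h.py <<'E'
import numpy as np,cv2
from scipy.spatial.transform import Rotation as R
def RT(m):
    q=np.array(m["rotation"]);return R.from_quat([q[1],q[2],q[3],q[0]]).as_matrix(),np.array(m["position"])
def rays(m,uv):
    K=np.array([[m["fx"],0,m["cx"]],[0,m["fy"],m["cy"]],[0,0,1]])
    p=cv2.undistortPoints(np.array(uv,float).reshape(-1,1,2),K,np.array(m["D"])).reshape(-1,2)
    return np.c_[p,np.ones(len(p))]
def atz(m,uv,z):
    r,t=RT(m);d=rays(m,uv)@r.T
    return t+d*((z-t[2])/d[:,2])[:,None]
def cloud(m,d):
    h,w=d.shape;v,u=np.mgrid[:h,:w]
    P=rays(m,np.c_[u.ravel(),v.ravel()])*d.ravel()[:,None]
    r,t=RT(m);return (P@r.T+t).reshape(h,w,3)
def proj(m,X):
    r,t=RT(m);K=np.array([[m["fx"],0,m["cx"]],[0,m["fy"],m["cy"]],[0,0,1]])
    return cv2.projectPoints(((np.array(X,float).reshape(-1,3)-t)@r).reshape(-1,1,3),np.zeros(3),np.zeros(3),K,np.array(m["D"]))[0].reshape(-1,2)
E
python3 - <<'E'
from rig import *
from h import *
im=cv2.imread("pics/top0.png")
a=cv2.resize(im[190:260,195:335],None,fx=5.5,fy=5.5,interpolation=cv2.INTER_CUBIC);cv2.imwrite("pics/c1.png",a)
a=cv2.resize(im[130:230,380:460],None,fx=6,fy=6,interpolation=cv2.INTER_CUBIC);cv2.imwrite("pics/c2.png",a)
m=camera_model("top");d=np.load("top0.npy");C=cloud(m,d)
b=C[...,2]
np.set_printoptions(suppress=True,precision=1,linewidth=200)
for u,v in [(264,225),(264,222),(264,228),(232,227),(300,223),(419,180),(416,160),(332,133),(278,136),(290,298),(210,158),(340,260)]:print(u,v,C[v,u])
# bench plane
print(np.median(b[240:280,330:360]))
# box rect: mask of height 20..45 near
for nm,(x0,x1,y0,y1),(za,zb) in [("box",(380,460,130,230),(28,45)),("car",(200,335,195,260),(40,60)),("stop",(250,280,208,240),(130,175)),("all",(200,335,195,260),(30,60))]:
    S=C[y0:y1,x0:x1].reshape(-1,3);k=(S[:,2]>za)&(S[:,2]<zb);S=S[k]
    print(nm,len(S),S.mean(0) if len(S) else 0,cv2.minAreaRect(S[:,:2].astype(np.float32)) if len(S)>3 else 0, np.percentile(S[:,2],[5,50,95]) if len(S) else 0)
E
```

```text
264 225 [538.2 231.9 149.2]
264 222 [544.  232.3 145.8]
264 228 [532.2 231.  155.5]
232 227 [537.2 300.7 100.8]
300 223 [550.4 168.6  17.2]
419 180 [644.3 -93.1  29.3]
416 160 [688.5 -87.   32.1]
332 133 [753.1  97.5  17.9]
278 136 [748.  219.5   9. ]
290 298 [389.2 189.5   9.1]
210 158 [694.5 368.2  19.1]
340 260 [469.7  80.3  -0.9]
-0.4650576773519788
box 3188 [646.1 -92.7  32.3] ((647.4069213867188, -92.73516845703125), (165.84994506835938, 94.91433715820312), 5.4070820808410645) [29.1 32.  36.4]
car 1091 [542.9 230.9  50.1] ((543.7257690429688, 238.67605590820312), (73.50033569335938, 234.18724060058594), 3.525848388671875) [42.2 50.8 56.1]
stop 124 [542.1 236.9 155.5] ((542.1337890625, 238.02003479003906), (28.966293334960938, 12.623987197875977), 4.344132900238037) [136.2 158.5 161.7]
all 1177 [543.6 230.5  49. ] ((543.7257690429688, 238.67605590820312), (73.50033569335938, 234.18724060058594), 3.525848388671875) [38.  50.4 55.8]
```

View pics/c1.png

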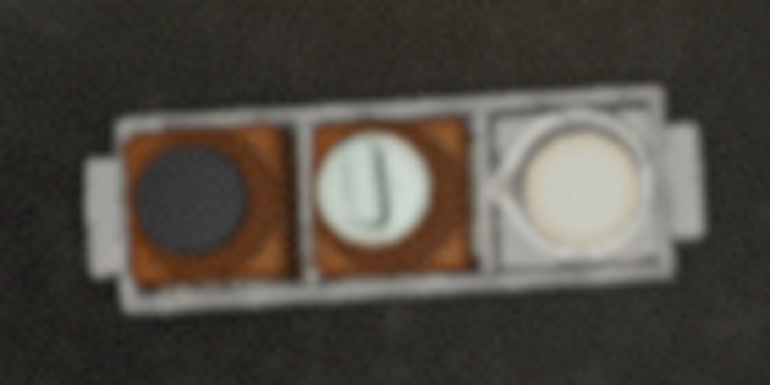

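View pics/c2.png

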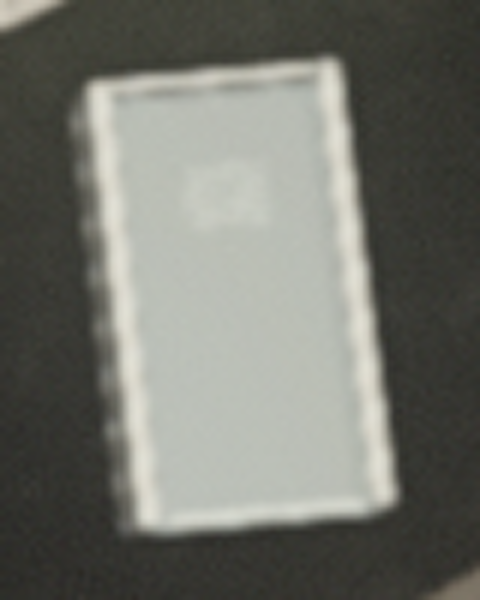

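```bash
cat >> h.py <<'E'
def RQ(q): return R.from_quat([q[1],q[2],q[3],q[0]])
def plan(s,pos,jaw_deg):
    """tool-frame shift(m) & rotvec to reach world pos(mm), tool y down, tool z at world angle jaw_deg"""
    r0=RQ(s["eef_rot"]);a=np.radians(jaw_deg)
    best=None
    for k in (0,np.pi):
        z=np.array([np.cos(a+k),np.sin(a+k),0]);y=np.array([0,0,-1.]);x=np.cross(y,z)
        rr=r0.inv()*R.from_matrix(np.c_[x,y,z])
        w=rr.as_rotvec()
        if best is None or np.linalg.norm(w)<np.linalg.norm(best):best=w
    d=r0.inv().apply(np.array(pos)-s["position"])/1000
    return d,best
def show(s):
    m=RQ(s["eef_rot"]).as_matrix();print("t",round(s["clock"],2),"pos",s["position"].round(1),"F",s["contact_force"].round(1),"T",s["ft_torque"].round(2),"open",round(s["opening"],1),"q",s["qpos"].round(2));print("tool axes cols x|y|z\n",m.round(3), "jawdir deg",np.degrees(np.arctan2(m[1,2],m[0,2])).round(2))
E
python3 - <<'E'
from rig import *
from h import *
np.set_printoptions(suppress=True,precision=4)
s=get_state();show(s)
m=camera_model("top")
print(atz(m,[[418,162.2]],32))
print(plan(s,[685,-90,75],94.3),plan(s,[685,-90,75],5.4))
E
```

```text
t 0.15 pos [201.8 457.  230.6] F [-0.2 -0.9 -0.1] T [-0.02  0.02  0.01] open 85.1 q [ 1.16  0.24  0.    1.34 -0.    1.57]
tool axes cols x|y|z
 [[ 0.915 -0.001  0.404]
 [-0.404 -0.001  0.915]
 [ 0.    -1.    -0.002]] jawdir deg 66.18
[[683.5622 -91.3396  32.    ]]
(array([ 0.663 ,  0.1561, -0.3049]), array([ 0.0015, -0.4909, -0.0004])) (array([ 0.663 ,  0.1561, -0.3049]), array([0.0014, 1.0607, 0.0008]))
```

Emit:
step_arm(targets="0.663 0.11 -0.305 0 -0.49 0 0;0.663 0.11 -0.305 0 -0.49 0 0;0.663 0.11 -0.305 0 -0.49 0 0;0.663 0.11 -0.305 0 -0.49 0 0;0.663 0.11 -0.305 0 -0.49 0 0;0.663 0.11 -0.305 0 -0.49 0 0;0.663 0.11 -0.305 0 -0.49 0 0;0.663 0.11 -0.305 0 -0.49 0 0;0.663 0.11 -0.305 0 -0.49 0 0;0.663 0.11 -0.305 0 -0.49 0 0;0.663 0.11 -0.305 0 -0.49 0 0;0.663 0.11 -0.305 0 -0.49 0 0")

```text
clock: 1.15
position: [517.3, 99.5, 159.1]
eef_rot: [-0.706, 0.707, 0.026, -0.027]
contact_force: [0.3, 0.8, 1.4]
opening: -0.1
```

```bash
python3 - <<'E'
from rig import *
from h import *
np.set_printoptions(suppress=True,precision=4)
s=get_state();show(s)
print(plan(s,[683,-91,90],95.4),plan(s,[683,-91,60],5.4))
E
```

```text
t 1.15 pos [517.3  99.5 159.1] F [0.3 0.8 1.4] T [ 0.04 -0.05  0.02] open -0.1 q [ 0.19  0.34 -0.06  1.18 -0.    0.12]
tool axes cols x|y|z
 [[ 0.997 -0.001 -0.074]
 [ 0.074 -0.001  0.997]
 [-0.001 -1.    -0.001]] jawdir deg 94.24
(array([ 0.1512,  0.0692, -0.2021]), array([ 0.0013, -0.0203, -0.0012])) (array([ 0.1513,  0.0992, -0.2021]), array([0.0019, 1.5505, 0.0001]))
```

Emit:
step_arm(targets="0.151 0.05 -0.202 0 -0.02 0 0;0.151 0.05 -0.202 0 -0.02 0 0;0.151 0.05 -0.202 0 -0.02 0 0;0.151 0.05 -0.202 0 -0.02 0 0;0.151 0.08 -0.202 0 -0.02 0 0;0.151 0.1 -0.202 0 -0.02 0 0;0.151 0.1 -0.202 0 -0.02 0 0;0.151 0.105 -0.202 0 -0.02 0 0;0.151 0.11 -0.202 0 -0.02 0 0;0.151 0.11 -0.202 0 -0.02 0 0")

```text
clock: 1.98
position: [681.3, -90.4, 47.4]
eef_rot: [-0.706, 0.706, 0.032, -0.035]
contact_force: [-0.9, -0.3, 0.1]
opening: -0.2
```

```bash
python3 - <<'E'
from rig import *
from h import *
np.set_printoptions(suppress=True,precision=4)
s=get_state();show(s)
p,d=grab_frame("wrist");cv2.imwrite("pics/w1.png",p[:,:,::-1])
print(plan(s,[683,-91,33],95.4))
E
```

```text
t 1.98 pos [681.3 -90.4  47.4] F [-0.9 -0.3  0.1] T [-0.    0.01  0.01] open -0.2 q [-0.13  0.73  0.3   1.15 -0.   -0.23]
tool axes cols x|y|z
 [[ 0.996 -0.005 -0.094]
 [ 0.094 -0.001  0.996]
 [-0.005 -1.    -0.   ]] jawdir deg 95.39
(array([ 0.0017,  0.0144, -0.0007]), array([ 0.0001, -0.0002, -0.0046]))
```

View pics/w1.png

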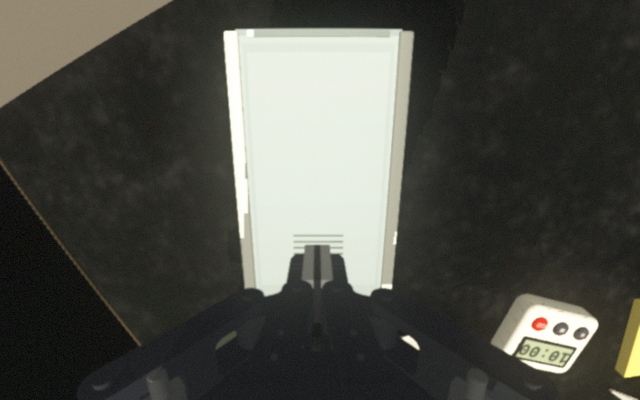

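Fingertips (318,250) are centred over the ribbed patch on the lid. Now I press gently.

Emit:
step_arm(targets="0 0.012 0 0 0 0 0;0 0.014 0 0 0 0 0;0 0.0155 0 0 0 0 0;0 0.0165 0 0 0 0 0;0 0.0165 0 0 0 0 0")

```text
clock: 2.45
position: [682.0, -89.6, 32.9]
eef_rot: [-0.706, 0.707, 0.033, -0.034]
contact_force: [0.1, -0.3, -1.4]
opening: 0.3
```

Emit:
step_arm(targets="0 0.002 0 0 0 0 0;0 0.003 0 0 0 0 0;0 0.003 0 0 0 0 0")

```text
clock: 2.7
position: [683.3, -89.5, 32.1]
eef_rot: [-0.706, 0.707, 0.034, -0.033]
contact_force: [-1.7, 0.4, 5.5]
opening: 0.2
```

Emit:
step_arm(targets="-0.002 0.003 0 0 0 0 0;-0.007 0.0035 0 0 0 0 0;-0.015 0.0035 0 0 0 0 0;-0.023 0.0035 0 0 0 0 0;-0.031 0.0035 0 0 0 0 0;-0.039 0.0035 0 0 0 0 0;-0.047 0.0035 0 0 0 0 0;-0.055 0.0035 0 0 0 0 0;-0.063 0.0035 0 0 0 0 0;-0.071 0.0035 0 0 0 0 0;-0.077 0.0035 0 0 0 0 0;-0.083 0.0035 0 0 0 0 0")

```text
clock: 3.7
position: [604.0, -97.0, 32.0]
eef_rot: [-0.706, 0.707, 0.038, -0.03]
contact_force: [0.7, 2.6, 9.7]
opening: 0.3
```

```bash
python3 - <<'E'
from rig import *
from h import *
np.set_printoptions(suppress=True,precision=4)
s=get_state();show(s)
p,d=grab_frame("wrist");cv2.imwrite("pics/w2.png",p[:,:,::-1])
show(get_state())
E
```

```text
t 3.7 pos [604. -97.  32.] F [0.7 2.6 9.7] T [ 0.48 -0.23  0.  ] open 0.3 q [-0.16  0.6   0.01  0.97  0.   -0.26]
tool axes cols x|y|z
 [[ 0.995  0.01  -0.096]
 [ 0.096 -0.     0.995]
 [ 0.01  -1.    -0.001]] jawdir deg 95.51
t 3.75 pos [602.6 -97.1  31.9] F [-1.8  2.2 11.6] T [ 0.4   0.3  -0.02] open -0.1 q [-0.16  0.6   0.01  0.97  0.   -0.26]
tool axes cols x|y|z
 [[ 0.995  0.009 -0.096]
 [ 0.096 -0.     0.995]
 [ 0.008 -1.    -0.001]] jawdir deg 95.5
```

View pics/w2.png

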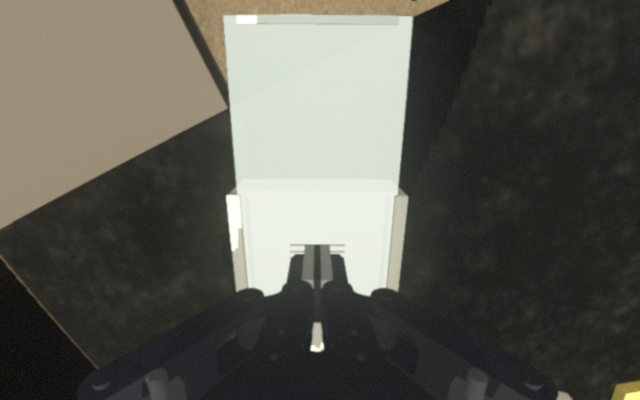

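The lid followed (its front edge now well out past the box). A last nudge to the stop, then lift.

Emit:
step_arm(targets="-0.004 0.0025 0 0 0 0 0;-0.006 0.0025 0 0 0 0 0;-0.006 0.0025 0 0 0 0 0;-0.005 -0.03 0 0 0 0 0;-0.005 -0.07 0 0 0 0 0.03;-0.005 -0.11 0 0 0 0 0.03;-0.005 -0.15 0 0 0 0 0.03;-0.005 -0.17 0 0 0 0 0.05")

```text
clock: 4.42
position: [598.1, -98.0, 207.8]
eef_rot: [-0.705, 0.707, 0.04, -0.028]
contact_force: [0.6, 0.7, -0.2]
opening: 40.5
```

```bash
python3 - <<'E'
from rig import *
from h import *
np.set_printoptions(suppress=True,precision=4)
s=get_state();show(s)
p,d=grab_frame("top");cv2.imwrite("pics/t1.png",p[:,:,::-1])
m=camera_model("top");C=cloud(m,d)
S=C[120:270,370:470].reshape(-1,3);k=(S[:,2]>25)&(S[:,2]<34)&(S[:,0]<570);print("lid front min x",np.percentile(S[k],[1,5],axis=0) if k.any() else 0)
print(plan(s,[542,238,200],94.3))
E
```

```text
t 4.42 pos [598.1 -98.  207.8] F [ 0.6  0.7 -0.2] T [-0.01 -0.09  0.06] open 40.5 q [-0.16  0.45  0.24  1.35  0.   -0.26]
tool axes cols x|y|z
 [[ 0.995  0.016 -0.096]
 [ 0.096 -0.002  0.995]
 [ 0.016 -1.    -0.003]] jawdir deg 95.49
lid front min x [[ 482.9321 -146.4316   27.2437]
 [ 487.1883 -141.6622   28.7641]]
(array([-0.0238,  0.0063,  0.3398]), array([0.0032, 0.0208, 0.016 ]))
```

View pics/t1.png

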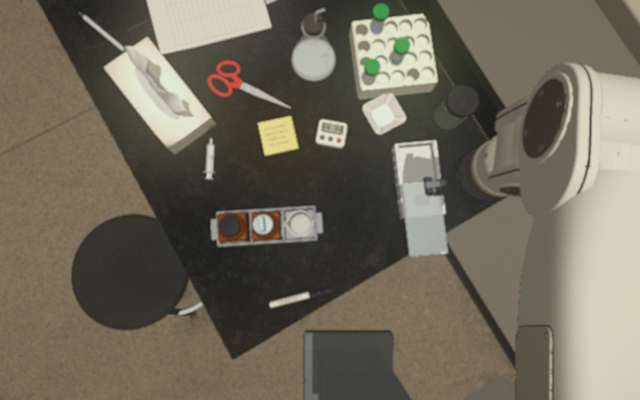

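Box is open: the lid's front edge is near (425,255), i.e. x≈483 mm, which agrees with ~84 mm of travel. Now to the stopper.

Emit:
step_arm(targets="-0.024 0 0.34 0 0.02 0 0.05;-0.024 0 0.34 0 0.02 0 0.05;-0.024 0 0.34 0 0.02 0 0.05;-0.024 0 0.34 0 0.02 0 0.05;-0.024 0 0.34 0 0.02 0 0.05;-0.024 0 0.34 0 0.02 0 0.05;-0.024 0 0.34 0 0.02 0 0.05;-0.024 0 0.34 0 0.02 0 0.05;-0.024 0 0.34 0 0.02 0.015 0.05;-0.024 0 0.34 0 0.02 0.015 0.05;-0.024 0 0.34 0 0.02 0.015 0.05")

```text
clock: 5.38
position: [543.0, 237.8, 207.9]
eef_rot: [-0.705, 0.709, 0.029, -0.025]
contact_force: [-0.3, -0.9, -0.5]
opening: 50.2
```

```bash
python3 - <<'E'
from rig import *
from h import *
np.set_printoptions(suppress=True,precision=4)
s=get_state();show(s)
m=camera_model("wrist")
p,d=grab_frame("wrist");cv2.imwrite("pics/w3.png",p[:,:,::-1]);np.save("w3.npy",d);np.save("w3m.npy",m)
C=cloud(m,d).reshape(-1,3)
k=(abs(C[:,0]-542)<45)&(abs(C[:,1]-238)<40)&(C[:,2]>135)&(C[:,2]<165)
S=C[k];print(len(S),np.percentile(S,[2,50,98],axis=0),cv2.minAreaRect(S[:,:2].astype(np.float32)))
k=(abs(C[:,0]-542)<45)&(abs(C[:,1]-238)<40)&(C[:,2]>118)&(C[:,2]<130);S=C[k];print("collar",len(S),cv2.minAreaRect(S[:,:2].astype(np.float32)),cv2.minEnclosingCircle(S[:,:2].astype(np.float32)))
print(plan(s,[542,238,200],94.3))
E
```

```text
t 5.38 pos [543.  237.8 207.9] F [-0.3 -0.9 -0.5] T [-0.02  0.05 -0.03] open 50.2 q [ 0.42  0.43  0.22  1.35 -0.01  0.34]
tool axes cols x|y|z
 [[ 0.997  0.006 -0.077]
 [ 0.077 -0.005  0.997]
 [ 0.005 -1.    -0.006]] jawdir deg 94.4
749 [[526.5759 231.959  138.8601]
 [536.8213 238.2168 161.0182]
 [554.0967 244.5562 162.847 ]] ((540.736572265625, 238.46792602539062), (29.279401779174805, 12.02304458618164), 7.4012956619262695)
collar 1303 ((540.4596557617188, 238.41151428222656), (40.67178726196289, 42.13132095336914), 4.143209934234619) ((541.3341674804688, 238.60653686523438), 21.376903533935547)
(array([-0.001 ,  0.0079,  0.0003]), array([0.0057, 0.0018, 0.0054]))
```

View pics/w3.png

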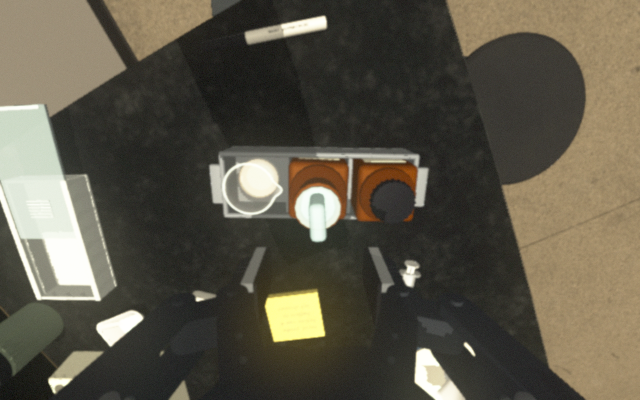

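```bash
python3 - <<'E'
from rig import *
from h import *
np.set_printoptions(suppress=True,precision=4)
s=get_state()
m=np.load("w3m.npy",allow_pickle=True).item();d=np.load("w3.npy")
C=cloud(m,d).reshape(-1,3)
k=(abs(C[:,0]-542)<25)&(abs(C[:,1]-238)<20)&(C[:,2]>158)&(C[:,2]<166)
S=C[k];print(len(S),S.mean(0),cv2.minAreaRect(S[:,:2].astype(np.float32)))
w,v=np.linalg.eigh(np.cov(S[:,:2].T));print(np.degrees(np.arctan(v[1,1]/v[0,1])))
print(plan(s,[541,238.4,133],96))
E
```

```text
597 [540.2416 238.5244 161.1658] ((540.9319458007812, 238.57440185546875), (28.876127243041992, 11.830153465270996), 6.841784477233887)
7.497370831935471
(array([-0.0025,  0.0751,  0.0021]), array([ 0.0056, -0.0296,  0.0054]))
```

Emit:
step_arm(targets="-0.0025 0.03 0.002 0.0055 -0.045 0.0055 0.05;-0.0025 0.06 0.002 0.0055 -0.045 0.0055 0.05;-0.0025 0.075 0.002 0.0055 -0.045 0.0055 0.05;-0.0025 0.075 0.002 0.0055 -0.045 0.0055 0.05;-0.0025 0.075 0.002 0.0055 -0.045 0.0055 0.03;-0.0025 0.075 0.002 0.0055 -0.045 0.0055 0.02")

```text
clock: 5.93
position: [542.2, 237.3, 134.5]
eef_rot: [0.706, -0.706, -0.042, 0.041]
contact_force: [0.9, 0.9, 0.3]
opening: 26.4
```

```bash
python3 - <<'E'
from rig import *
from h import *
np.set_printoptions(suppress=True,precision=4)
s=get_state();show(s)
print(plan(s,[541,238.4,133],97))
E
```

```text
t 5.93 pos [542.2 237.3 134.5] F [0.9 0.9 0.3] T [-0.04 -0.02 -0.03] open 26.4 q [ 0.41  0.47  0.09  1.18 -0.    0.29]
tool axes cols x|y|z
 [[ 0.993  0.002 -0.118]
 [ 0.118  0.001  0.993]
 [ 0.002 -1.     0.   ]] jawdir deg 96.76
(array([-0.0011,  0.0015,  0.0012]), array([-0.0003, -0.0042,  0.0019]))
```

Emit:
step_arm(targets="-0.001 0.0025 0.001 0 0 0 0.02;-0.001 0.0025 0.001 0 0 0 0;-0.001 0.0025 0.001 0 0 0 0;-0.001 0.0025 0.001 0 0 0 0;-0.001 0.0025 0.001 0 0 0 0;-0.001 0.0025 0.001 0 0 0 0")

```text
clock: 6.43
position: [542.4, 238.2, 133.8]
eef_rot: [0.706, -0.706, -0.044, 0.04]
contact_force: [-0.1, -1.4, 6.2]
opening: 10.9
```

```bash
python3 - <<'E'
from rig import *
from h import *
np.set_printoptions(suppress=True,precision=4)
s=get_state();show(s)
E
```

```text
t 6.43 pos [542.4 238.2 133.8] F [-0.1 -1.4  6.2] T [-0.49 -0.1  -0.01] open 10.9 q [ 0.41  0.47  0.08  1.18 -0.    0.3 ]
tool axes cols x|y|z
 [[ 0.993  0.006 -0.117]
 [ 0.117  0.001  0.993]
 [ 0.006 -1.     0.   ]] jawdir deg 96.75
```

Emit:
step_arm(targets="0 0 0 0 -0.08 0 0;0 0 0 0 -0.16 0 0;0 -0.0003 0 0 -0.24 0 0;0 -0.0005 0 0 -0.32 0 0;0 -0.0007 0 0 -0.4 0 0;0 -0.0009 0 0 -0.48 0 0;0 -0.001 0 0 -0.56 0 0;0 -0.0012 0 0 -0.64 0 0;0 -0.0012 0 0 -0.64 0 0")

```text
clock: 7.18
position: [542.2, 238.4, 134.6]
eef_rot: [-0.656, 0.657, 0.264, -0.26]
contact_force: [0.4, -0.6, -2.3]
opening: 11.1
```

```bash
python3 - <<'E'
from rig import *
from h import *
np.set_printoptions(suppress=True,precision=4)
s=get_state();show(s)
p,d=grab_frame("side");cv2.imwrite("pics/s1.png",cv2.resize(p[140:240,230:350,::-1],None,fx=5,fy=5,interpolation=cv2.INTER_CUBIC))
E
```

```text
t 7.18 pos [542.2 238.4 134.6] F [ 0.4 -0.6 -2.3] T [-0.01 -0.11  0.05] open 11.1 q [ 0.41  0.47  0.09  1.18 -0.   -0.34]
tool axes cols x|y|z
 [[ 0.725  0.005 -0.689]
 [ 0.689  0.001  0.725]
 [ 0.004 -1.    -0.003]] jawdir deg 133.51
```

View pics/s1.png

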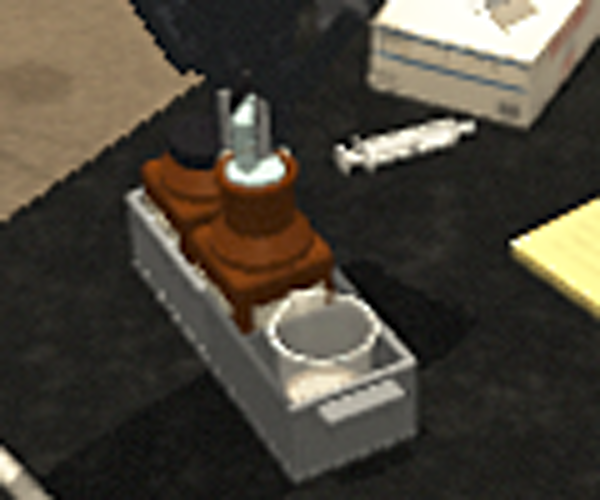

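The bottle stays seated in the carrier while the fingers have turned 37°. Now clockwise.

Emit:
step_arm(targets="0 0 0 0 0.08 0 0;0 -0.0004 0 0 0.18 0 0;0 -0.0006 0 0 0.28 0 0;0 -0.0008 0 0 0.38 0 0;0 -0.001 0 0 0.48 0 0;0 -0.0013 0 0 0.58 0 0;0 -0.0015 0 0 0.68 0 0;0 -0.0017 0 0 0.78 0 0;0 -0.0019 0 0 0.88 0 0;0 -0.0021 0 0 0.98 0 0;0 -0.0023 0 0 1.08 0 0;0 -0.0025 0 0 1.18 0 0")

```text
clock: 8.23
position: [542.2, 237.6, 136.7]
eef_rot: [-0.691, 0.691, -0.149, 0.153]
contact_force: [1.3, -2.6, -2.0]
opening: 11.0
```

```bash
python3 - <<'E'
from rig import *
from h import *
np.set_printoptions(suppress=True,precision=4)
s=get_state();show(s)
p,d=grab_frame("side");cv2.imwrite("pics/s2.png",cv2.resize(p[140:240,230:350,::-1],None,fx=5,fy=5,interpolation=cv2.INTER_CUBIC))
E
```

```text
t 8.23 pos [542.2 237.6 136.7] F [ 1.3 -2.6 -2. ] T [-0.48 -0.43  0.19] open 11.0 q [ 0.41  0.47  0.09  1.18 -0.    0.84]
tool axes cols x|y|z
 [[ 0.909  0.005  0.417]
 [-0.417 -0.001  0.909]
 [ 0.005 -1.     0.001]] jawdir deg 65.34
```

View pics/s2.png

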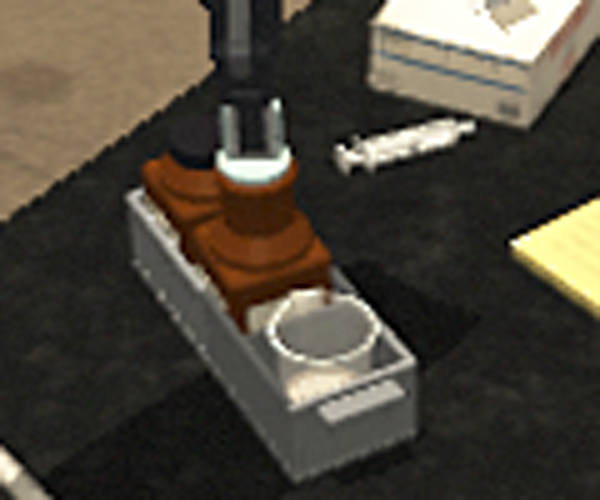

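Collar has visibly risen a few mm off the rim, bottle unchanged. Continue working it.

Emit:
step_arm(targets="0 0 0 0 -0.08 0 0;0 -0.0004 0 0 -0.18 0 0;0 -0.0006 0 0 -0.28 0 0;0 -0.0008 0 0 -0.38 0 0;0 -0.001 0 0 -0.48 0 0;0 -0.0013 0 0 -0.58 0 0;0 -0.0015 0 0 -0.68 0 0;0 -0.0017 0 0 -0.78 0 0;0 -0.0019 0 0 -0.88 0 0;0 -0.0021 0 0 -0.98 0 0;0 -0.0023 0 0 -1.08 0 0;0 -0.0025 0 0 -1.18 0 0")

```text
clock: 9.28
position: [542.1, 238.8, 139.2]
eef_rot: [-0.658, 0.658, 0.261, -0.258]
contact_force: [1.4, 1.7, -2.4]
opening: 10.9
```

Emit:
step_arm(targets="0 0 0 0 0.08 0 0;0 -0.0004 0 0 0.18 0 0;0 -0.0006 0 0 0.28 0 0;0 -0.0008 0 0 0.38 0 0;0 -0.001 0 0 0.48 0 0;0 -0.0013 0 0 0.58 0 0;0 -0.0015 0 0 0.68 0 0;0 -0.0017 0 0 0.78 0 0;0 -0.0019 0 0 0.88 0 0;0 -0.0021 0 0 0.98 0 0;0 -0.0023 0 0 1.08 0 0;0 -0.0025 0 0 1.18 0 0")

```text
clock: 10.28
position: [542.4, 238.2, 141.4]
eef_rot: [0.691, -0.69, 0.15, -0.154]
contact_force: [1.8, -1.6, -2.0]
opening: 11.1
```

```bash
python3 - <<'E'
from rig import *
from h import *
np.set_printoptions(suppress=True,precision=4)
s=get_state();show(s)
p,d=grab_frame("side");cv2.imwrite("pics/s3.png",cv2.resize(p[140:240,230:350,::-1],None,fx=5,fy=5,interpolation=cv2.INTER_CUBIC))
E
```

```text
t 10.28 pos [542.4 238.2 141.4] F [ 1.8 -1.6 -2. ] T [-0.52 -0.46  0.16] open 11.1 q [ 0.41  0.47  0.1   1.19 -0.    0.85]
tool axes cols x|y|z
 [[ 0.908  0.005  0.419]
 [-0.419 -0.     0.908]
 [ 0.005 -1.     0.002]] jawdir deg 65.22
```

View pics/s3.png

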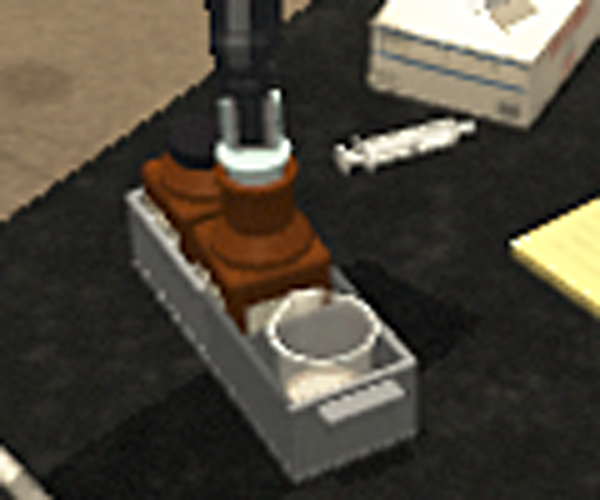

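The stopper is clearly rising (collar now well above the rim) and the bottle stays put. Two more swings.

Emit:
step_arm(targets="0 0 0 0 -0.08 0 0;0 -0.0004 0 0 -0.18 0 0;0 -0.0006 0 0 -0.28 0 0;0 -0.0008 0 0 -0.38 0 0;0 -0.001 0 0 -0.48 0 0;0 -0.0013 0 0 -0.58 0 0;0 -0.0015 0 0 -0.68 0 0;0 -0.0017 0 0 -0.78 0 0;0 -0.0019 0 0 -0.88 0 0;0 -0.0021 0 0 -0.98 0 0;0 -0.0023 0 0 -1.08 0 0;0 -0.0025 0 0 -1.18 0 0")

```text
clock: 11.33
position: [542.5, 239.2, 144.2]
eef_rot: [-0.658, 0.658, 0.262, -0.257]
contact_force: [-0.5, 0.9, -0.6]
opening: 11.4
```

Emit:
step_arm(targets="0 0 0 0 0.08 0 0;0 -0.0004 0 0 0.18 0 0;0 -0.0006 0 0 0.28 0 0;0 -0.0008 0 0 0.38 0 0;0 -0.001 0 0 0.48 0 0;0 -0.0013 0 0 0.58 0 0;0 -0.0015 0 0 0.68 0 0;0 -0.0017 0 0 0.78 0 0;0 -0.0019 0 0 0.88 0 0;0 -0.0021 0 0 0.98 0 0;0 -0.0023 0 0 1.08 0 0;0 -0.0025 0 0 1.18 0 0")

```text
clock: 12.33
position: [542.2, 239.4, 146.8]
eef_rot: [0.692, -0.69, 0.15, -0.153]
contact_force: [-1.2, -1.1, -1.1]
opening: 10.9
```

```bash
python3 - <<'E'
from rig import *
from h import *
s=get_state();show(s)
E
```

```text
t 12.33 pos [542.2 239.4 146.8] F [-1.2 -1.1 -1.1] T [-0.03 -0.06 -0.01] open 10.9 q [0.42 0.46 0.11 1.21 0.   0.85]
tool axes cols x|y|z
 [[ 0.909  0.005  0.417]
 [-0.417  0.003  0.909]
 [ 0.003 -1.     0.004]] jawdir deg 65.33
```

Risen 13 mm, torque gone: free. Draw it up straight.

Emit:
step_arm(targets="0 -0.002 0 0 -0.05 0 0;0 -0.004 0 0 -0.1 0 0;0 -0.007 0 0 -0.15 0 0;0 -0.011 0 0 -0.2 0 0;0 -0.015 0 0 -0.25 0 0;0 -0.02 0 0 -0.3 0 0;0 -0.025 0 0 -0.35 0 0;0 -0.031 0 0 -0.4 0 0;0 -0.037 0 0 -0.45 0 0;0 -0.043 0 0 -0.5 0 0;0 -0.05 0 0 -0.5 0 0;0 -0.06 0 0 -0.5 0 0")

```text
clock: 13.33
position: [541.2, 239.3, 206.8]
eef_rot: [0.707, -0.706, -0.026, 0.023]
contact_force: [0.6, -0.2, -0.8]
opening: 10.7
```

```bash
python3 - <<'E'
from rig import *
from h import *
np.set_printoptions(suppress=True,precision=4)
s=get_state();show(s)
p,d=grab_frame("side");cv2.imwrite("pics/s4.png",cv2.resize(p[120:240,230:350,::-1],None,fx=5,fy=5,interpolation=cv2.INTER_CUBIC))
a=np.radians(5.4);t=np.array([647.4+36*np.cos(a),-92.7+36*np.sin(a)]);print(t)
print(plan(s,[*t,205],95.4))
E
```

```text
t 13.33 pos [541.2 239.3 206.8] F [ 0.6 -0.2 -0.8] T [-0.04 -0.01 -0.04] open 10.7 q [0.42 0.43 0.21 1.35 0.   0.35]
tool axes cols x|y|z
 [[ 0.998  0.003 -0.07 ]
 [ 0.07   0.002  0.998]
 [ 0.003 -1.     0.002]] jawdir deg 94.0
[683.2402 -89.3121]
(array([ 0.1188,  0.0014, -0.3377]), array([-0.002 , -0.0245,  0.0034]))
```

View pics/s4.png

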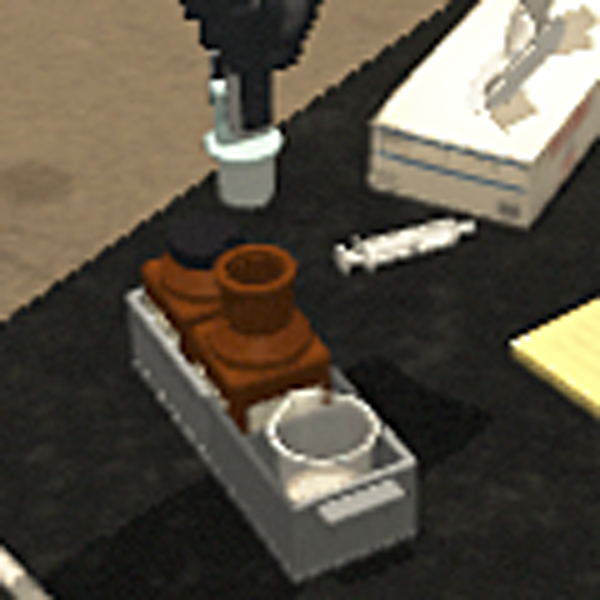

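Stopper is out, hanging upright in the fingers; bottle sits in its compartment. Carry to the box.

Emit:
step_arm(targets="0.01 0 -0.028 0 -0.02 0.002 0;0.02 0 -0.056 0 -0.02 0.002 0;0.03 0 -0.085 0 -0.02 0.002 0;0.04 0 -0.115 0 -0.02 0.002 0;0.05 0 -0.145 0 -0.02 0.002 0;0.062 0 -0.175 0 -0.02 0.002 0;0.072 0 -0.205 0 -0.02 0.002 0;0.083 0 -0.235 0 -0.02 0.002 0;0.093 0.01 -0.265 0 -0.02 0.002 0;0.104 0.025 -0.295 0 -0.02 0.002 0;0.114 0.04 -0.323 0 -0.02 0.002 0;0.119 0.055 -0.338 0 -0.02 0.002 0")

```text
clock: 14.38
position: [686.1, -92.4, 153.8]
eef_rot: [0.707, -0.706, -0.033, 0.028]
contact_force: [-0.4, 0.2, 0.1]
opening: 10.8
```

```bash
python3 - <<'E'
from rig import *
from h import *
np.set_printoptions(suppress=True,precision=4)
s=get_state();show(s)
print(plan(s,[683.2,-89.3,50],95.4))
E
```

```text
t 14.38 pos [686.1 -92.4 153.8] F [-0.4  0.2  0.1] T [-0.05  0.03 -0.03] open 10.8 q [-0.14  0.67  0.47  1.36  0.   -0.22]
tool axes cols x|y|z
 [[ 0.996  0.007 -0.086]
 [ 0.086  0.003  0.996]
 [ 0.007 -1.     0.002]] jawdir deg 94.95
(array([-0.0034,  0.1037,  0.0031]), array([-0.0023, -0.0079,  0.007 ]))
```

Emit:
step_arm(targets="-0.003 0.02 0.003 -0.002 -0.008 0.007 0;-0.003 0.045 0.003 -0.002 -0.008 0.007 0;-0.003 0.07 0.003 -0.002 -0.008 0.007 0;-0.003 0.085 0.003 -0.002 -0.008 0.007 0;-0.003 0.095 0.003 -0.002 -0.008 0.007 0;-0.003 0.1 0.003 -0.002 -0.008 0.007 0;-0.003 0.103 0.003 -0.002 -0.008 0.007 0;-0.003 0.104 0.003 -0.002 -0.008 0.007 0")

```text
clock: 15.05
position: [684.1, -89.1, 50.3]
eef_rot: [0.706, -0.706, -0.034, 0.033]
contact_force: [-0.1, -1.0, -0.6]
opening: 10.7
```

```bash
python3 - <<'E'
from rig import *
from h import *
np.set_printoptions(suppress=True,precision=4)
s=get_state();show(s)
print(plan(s,[683.2,-89.3,44],95.4))
p,d=grab_frame("side");cv2.imwrite("pics/s5.png",cv2.resize(p[200:320,310:450,::-1],None,fx=5,fy=5,interpolation=cv2.INTER_CUBIC))
E
```

```text
t 15.05 pos [684.1 -89.1  50.3] F [-0.1 -1.  -0.6] T [ 0.01 -0.01  0.03] open 10.7 q [-0.13  0.73  0.31  1.15  0.   -0.22]
tool axes cols x|y|z
 [[ 0.996  0.001 -0.095]
 [ 0.095  0.     0.996]
 [ 0.001 -1.     0.   ]] jawdir deg 95.43
(array([-0.0009,  0.0063, -0.0001]), array([-0.0002,  0.0005,  0.0011]))
```

View pics/s5.png

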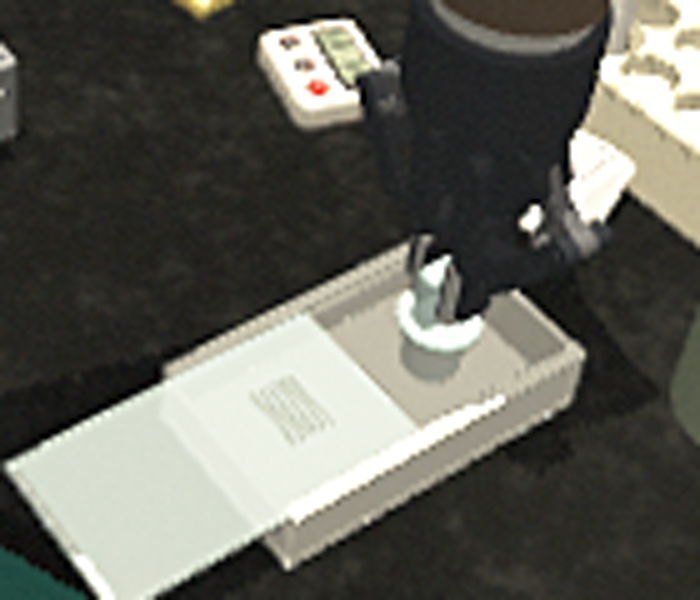

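Stopper hangs upright over the middle of the bare floor, clear of the lid's edge. Lower until contact.

Emit:
step_arm(targets="0 0.002 0 0 0 0 0;0 0.0035 0 0 0 0 0;0 0.005 0 0 0 0 0;0 0.006 0 0 0 0 0;0 0.0065 0 0 0 0 0;0 0.0065 0 0 0 0 0")

```text
clock: 15.6
position: [684.2, -89.2, 44.0]
eef_rot: [0.706, -0.706, -0.034, 0.033]
contact_force: [0.2, -0.8, -0.7]
opening: 10.7
```

Emit:
step_arm(targets="0 0.001 0 0 0 0 0;0 0.002 0 0 0 0 0;0 0.002 0 0 0 0 0")

```text
clock: 15.85
position: [684.3, -89.3, 43.9]
eef_rot: [-0.706, 0.706, 0.034, -0.033]
contact_force: [-2.8, 0.8, 7.6]
opening: 10.9
```

Contact on the floor at the expected height. Relax, open, retreat straight up.

Emit:
step_arm(targets="0 0 0 0 0 0 0;0 0 0 0 0 0 0.02;0 0 0 0 0 0 0.03;0 0 0 0 0 0 0.035;0 0 0 0 0 0 0.035;0 -0.01 0 0 0 0 0.035;0 -0.03 0 0 0 0 0.035;0 -0.06 0 0 0 0 0.035;0 -0.1 0 0 0 0 0.035;0 -0.14 0 0 0 0 0.035;0 -0.16 0 0 0 0 0.035")

```text
clock: 16.77
position: [685.7, -89.5, 210.9]
eef_rot: [-0.706, 0.707, 0.037, -0.03]
contact_force: [0.7, -0.5, 1.3]
opening: 35.2
```

Emit:
step_arm(targets="-0.1 0 0 0 0 0 0.035;-0.15 0 0 0 0 0 0.035;-0.2 0 0 0 0 0 0.035;-0.2 0 0 0 0 0 0.035;-0.2 0 0 0 0 0 0.035;-0.2 0 0 0 0 0 0.035;-0.2 0 0 0 0 0 0.035")

```text
clock: 17.35
position: [485.3, -108.6, 210.0]
eef_rot: [-0.706, 0.707, 0.037, -0.029]
contact_force: [1.3, 1.0, 0.5]
opening: 35.1
```

```bash
python3 - <<'E'
from rig import *
from h import *
np.set_printoptions(suppress=True,precision=1)
s=get_state();show(s)
m=camera_model("top");p,d=grab_frame("top");cv2.imwrite("pics/t6.png",p[:,:,::-1])
C=cloud(m,d)[120:270,370:470].reshape(-1,3)
S=C[(C[:,2]>45)&(C[:,2]<80)&(abs(C[:,0]-684)<35)&(abs(C[:,1]+89)<35)];print(len(S),S.mean(0) if len(S) else 0,S[:,2].max() if len(S) else 0)
p,d=grab_frame("side");cv2.imwrite("pics/s6.png",cv2.resize(p[140:320,230:450,::-1],None,fx=3.3,fy=3.3,interpolation=cv2.INTER_CUBIC))
E
```

```text
t 17.35 pos [ 485.3 -108.6  210. ] F [1.3 1.  0.5] T [-0.  -0.1 -0. ] open 35.1 q [-0.2  0.2 -0.1  1.3  0.  -0.3]
tool axes cols x|y|z
 [[ 1.   0.  -0.1]
 [ 0.1 -0.   1. ]
 [ 0.  -1.  -0. ]] jawdir deg 95.35
126 [682.3 -86.9  64.5] 72.45971924372418
```

View pics/s6.png

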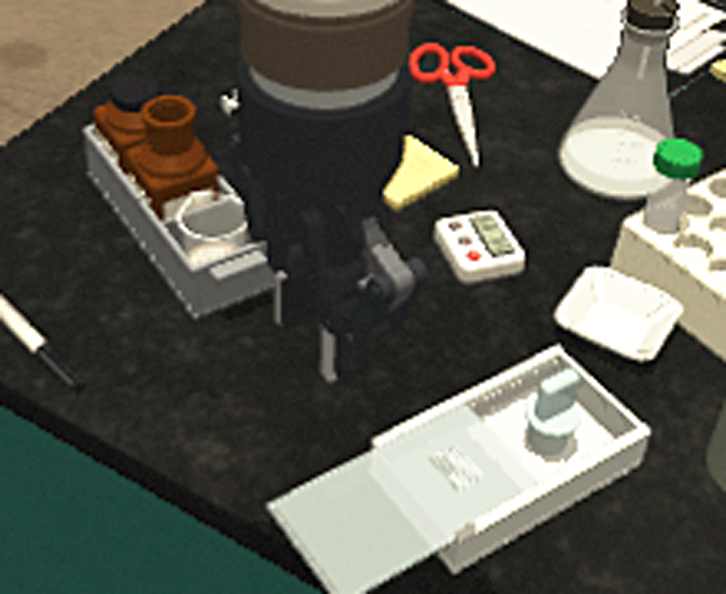

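View pics/t6.png

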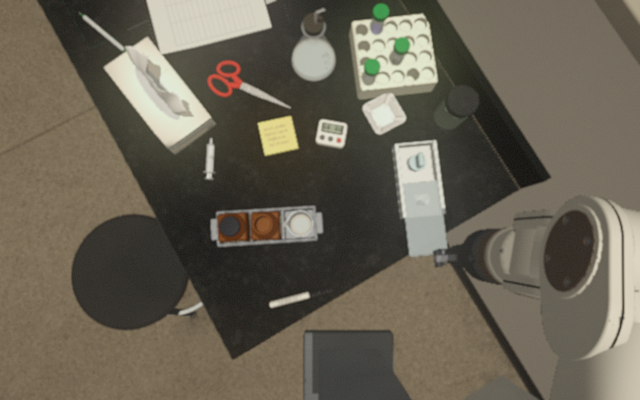

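The stopper stands upright in the open part of the box (top view (416,162), its top at about 70 mm as expected). The lid is open, the bottle is seated and the bystanders are unmoved.

```bash
python3 - <<'E'
from rig import *
print(job_done())
E
```

```text
the job is handed in; nothing more can be done
None
```

The job is handed in at about 17.5 s of the 72 s allowed. The rig gave no verdict, so the results below are my own checks.

- **Lid:** I pressed on the ribs with closed fingertips at 6–12 N and dragged it open. Its front edge ended at x ≈ 483 mm, about 84 mm of travel.
- **Stopper:** I turned it about 37° anticlockwise first, then back and forth from there to about 30° clockwise. It rose about 2 mm per radian. It was free at 13 mm with the wrist torque gone, and I drew it straight up.
- **Bottle:** It stayed seated in its compartment in every side view.
- **Placing:** The stopper stands upright near the middle of the open part of the box. The foot touched at the expected height (TCP 43.9 mm), and the top measures about 70–72 mm, against 70 mm expected.
- **Bystanders and arm:** The capped bottle, beaker, timer, notes, marker and syringe look unmoved, though I judged that by eye. The gripper is open and 200 mm away from the stopper, touching nothing.
- **Disagreements:** The top and wrist cameras differed by about 3° on the stopper's starting angle. I went with the wrist camera, and the grip held throughout.

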